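# Clear the drying rack and slide the wet panel onto its rails

### The job

Clear the drying rack: put the paintbrush lying across its rails flat into the long brush tray, and the paint tube into the square tub. Then slide the freshly painted panel off the block onto the two rails until it rests against the end stop, centred across the rails and square with them. The paint is wet: push the panel only by its wooden edges, never touch the painted face, lift it or tip it, and leave everything else where it stands.

Things in the scene. Friction and masses are not known exactly. Their poses are not given: they have to be found in the camera images.
- stand: Fixed painting stand, 355 mm long along its y; origin at table height. y = -175 to -15 mm: plywood block 150 mm wide (x), top 61.5 mm high. y = -15 to +180 mm: drying rack, two dark rails along y, each 12 mm wide, 12 mm thick, centred at x = -35 and +35 mm, tops 60 mm high, open between (a board 6 mm high far below). The panel goes along +y.
- rack_home (a point): Point on the stand at x = 0, y = +100 mm, height 60 mm, axes as the stand: where the centre of the panel's underside is when it lies centred on the rails against the end stop (a bar across the rails' far end, 110 mm wide, 14 mm thick, face at stand y = +165 mm, top 75 mm high).
- panel: Loose wooden painting panel, square, 130 x 130 mm, 20 mm thick, about 240 g, lying on the block, shifted and turned a little. Origin: centre of the underside; x and y along its sides, within 0.3 rad of the stand's x and y; z up. Its four wooden side faces are what may be pushed.
- paint: The wet painted face on top of the panel, 112 x 112 mm, 3 mm high, set in 9 mm from the panel's edges (top 23 mm above the panel's underside). Origin: centre of its underside. Not to be touched.
- brush: Flat paintbrush, 190 mm long along its x, 45 g, lying across the rails. Origin: underside, mid-length, close to its centre of mass. Wooden handle from x = -95 to +25 mm, 11 mm wide (y), 10 mm high; steel ferrule 22 mm wide from +25 to +55 mm; bristles 24 mm wide from +55 to +95 mm.
- tube: Metal paint tube, 80 g, lying across the rails. Origin: underside, middle of the barrel. Barrel 86 mm long (x), 32 mm wide (y), 26 mm high with rounded sides; flat crimped end to x = -54 mm (38 mm wide); black cap to x = +64 mm. It and the brush may lie in either order along the rails, about 76 mm apart.
- tray: Fixed long wooden brush tray, 250 (x) x 92 (y) mm, walls 30 mm high and 4 mm thick, floor 4 mm. Origin: centre of its underside on the table. It may stand at the left or the right.
- tub: Fixed square grey tub, 150 x 150 mm, walls 45 mm high and 4 mm thick, floor 4 mm. Origin: centre of its underside on the table. It stands on the side the tray does not.
- tape: Bystander: roll of masking tape lying flat, 90 mm across, 24 mm high. Origin: centre of underside.
- acrylic: Bystander: small white paint bottle, 40 mm across, 85 mm high. Origin: centre of underside.
- glue: Bystander: yellow glue bottle, 60 mm across, 130 mm high. Origin: centre of underside.
- jar: Bystander: glass jar, 66 mm across, 80 mm high. Origin: centre of underside.
- knife: Bystander: palette knife lying flat, 195 mm long along its x, 22 mm wide, 14 mm high. Origin: its underside, mid-length.

How it is judged:
By the outcome, as a careful person would: the job done as asked, in the order asked, and still so for the second after the job is handed in, with the robot touching nothing.
It also fails if it takes over 72 s, if anything falls off the work surface, if the arm or the gripper's body presses on something with over 40 N, if the wrist force passes 120 N, or if a joint passes its speed limit or range.

### The arm

A 6-joint arm with a two-finger parallel gripper is mounted at the origin on the work surface. World frame = base frame: x ahead of the robot, y to its left, z up, the work surface at z = 0. Lengths are in m, angles in degrees, forces in N, time in s.
With the tool pointing down it reaches from about 0.325 to 0.85 m from the base axis. Payload 4.4 kg.
Tool frame: the origin (TCP) lies at the very end of the fingers, on their centre line; the grasp point (between the pads) lies 19 mm behind it; y points along the fingers, z is the direction in which the jaws open and shut, and the axes are right-handed (so a half turn about y gives the same grasp; the last joint's range is limited). The gripper opens to 94 mm and grips with 3 to 60 N. Pads are 16 mm wide; open, the fingers measure 119 mm over their backs; the gripper's body (75 mm by 177 mm) begins 78 mm behind the grasp point.
Start: joints at [62.825, 11.837, 88.321, -0, 79.842, -8.623], TCP at [0.183, 0.545, 0.205] pointing down, gripper open.
Joint ranges: [-156.59, 156.59], [-49.26, 127.26], [12.9, 141.05], [-63.56, 243.56], [4.71, 150.69], [-161.64, 161.64]. Speed limits (degrees/s): [159.86, 159.86, 180, 180, 180, 180].

### API

Orientations are given as [roll, pitch, yaw] about the fixed x, y, z axes, in that order (R = Rz(yaw) Ry(pitch) Rx(roll)).
In Python, from cell import r gives the robot as it stands. The module is installed in compiled form; this text tells all that it offers.
- The arm moves only by the tool jog_arm, never from a script. Its argument "rows" is a list that holds one entry, the list of rows, each a list of 7 numbers: the turn, a rotation vector about the tool's x, y, z in degrees, then the shift along the tool's x, y, z in m, then the gripper command: -1 is shut, 1 is fully open, values between are in proportion. In form: [[[ax, ay, az, tx, ty, tz, hand], ...]]. A call has 1 to 12 rows; each row shifts and turns the commanded pose from where the row before left it, along the tool's axes as they then stand; what a row does not reach is not made up. A row lasts 1/8 s, in which the tool goes at most 62.5 mm and 10.7 degrees, less where a joint would pass 70% of its speed; a pose out of reach is approached as far as the arm can. A call is refused whole if a number of a shift passes 0.0625 or a number of a turn 10.7, either way. A call with a gripper value outside its range is refused whole. The fingers move at their own pace and stop on an object; "grip_force" is the grip in N (left out, the last holds). Time passes only in rows, so rows that do not move let the fingers close. It gives the time, the measured TCP pose, the force and the opening at its end, in the units of the state.
- r.state(): the state, without advancing time (a new reading comes with each control period).
- r.snapshot(name): name is "scene" or "top"; returns a dict with "color" (420x560x3 uint8, red, green, blue), "z_map" (420x560 float32, m along the optical axis (not along the pixel's ray), 0 where there is no reading), "vertical_fov" (degrees; the focal length in pixels is half the picture's height over the tangent of half this angle, whatever the lens; pixels are square), "cx", "cy" (the principal point, pixels), "origin" and "rotation" of the camera in the world. Camera axes: x right, y down, z forward; pixel columns grow to the right and rows downward; lengths in m; the calibration is good to about 2 mm. A picture is of the moment at which its call begins.
- r.hand_in(): hands the job in, once; it reports no verdict.
The state is a dict: "clock": time; "q": joint angles; "joint_vel": joint speeds; "effort": joint torques, N m; "position": TCP position; "eef_rot": TCP orientation; "wrist_force": force on the tool from outside, world axes, zero at the start; "moment": the same for the moment, N m; "opening": finger opening in m.
Only numpy, scipy, OpenCV 4.12 (cv2) and the standard library are available. Lean on these libraries where they do the work, as an engineer would, in place of code of your own. Each camera call takes 0.05 s, during which the arm holds its last target. There are 200 camera calls.

## Working session

There is one attempt and no reset: what is moved stays moved. The work goes in short steps, Python scripts to look and compute and a tool call to move; the robot and the scene stay as the last step left them, time stands still between calls to the robot, and variables do not carry over. Pictures are saved under pics/ and viewed, about 8 in all and at most 12, crops included, and the job is handed in when it is done.

Besides the shell and the picture viewer there is one more tool, called after "Request:" as a command line: name --argument value ..., lists and objects as JSON in quotes. jog_arm: Moves the arm, as the interface text tells. Its arguments: {"type":"object","properties":{"rows":{"type":"array","items":{"type":"array","items":{"type":"array","items":{"type":"number"}}}},"grip_force":{"type":"number"}},"required":["rows"]}

```bash
mkdir -p pics; cat > h.py <<'E'
import numpy as np, cv2
from cell import r
def snap(n):
    s=r.snapshot(n); return s
def save(s,f,crop=None,k=1):
    im=s["color"][:,:,::-1]
    if crop: a,b,c,d=crop; im=im[b:d,a:c]
    cv2.imwrite("pics/"+f,cv2.resize(im,None,fx=k,fy=k,interpolation=cv2.INTER_CUBIC))
def cloud(s):
    H,W=s["z_map"].shape; f=H/2/np.tan(np.radians(s["vertical_fov"])/2)
    v,u=np.mgrid[:H,:W]; z=s["z_map"]
    p=np.stack([(u-s["cx"])/f*z,(v-s["cy"])/f*z,z],-1)
    return p@np.array(s["rotation"]).T+np.array(s["origin"])
E
python3 - <<'E'
from h import *
st=r.state(); print(st)
for n in("scene","top"):
    s=snap(n); save(s,n+"0.png",k=1.4); print(n,s["origin"],np.round(s["rotation"],3).tolist(),s["vertical_fov"],s["cx"],s["cy"])
    np.save(n+"0.npy",cloud(s))
E
```

```text
{'clock': 0.0, 'q': array([ 6.28236933e+01,  1.18830365e+01,  8.84026037e+01,  2.15702657e-03,
        7.98421782e+01, -8.62426100e+00]), 'joint_vel': array([-0.10945088,  0.00420152, -0.01036162,  0.04449499, -0.0836223 ,
       -0.0235063 ]), 'effort': array([-6.26392693e-05, -3.70888174e+01, -2.81408805e+01,  6.96712313e-02,
        3.63315863e-02, -1.65199604e-04]), 'position': array([0.1825894 , 0.54440286, 0.20432101]), 'eef_rot': array([-9.01260548e+01,  2.12652173e-02, -1.85524519e+01]), 'wrist_force': array([ 0.57397022, -0.01015204, -0.56251673]), 'moment': array([-0.05997748, -0.03303613,  0.01599626]), 'opening': 0.09386737449837604}
scene [1.53002404 0.15529012 0.98350266] [-131.922, 1.25, 97.092] 42.65870030357321 276.667250123549 207.2397798275653Traceback (most recent call last):
  File "<stdin>", line 5, in <module>
  File "h.py", line 13, in cloud
    return p@np.array(s["rotation"]).T+np.array(s["origin"])
           ~~~~~~~~~~~~~~~~~~~~~~~~~~~^~~~~~~~~~~~~~~~~~~~~~
ValueError: operands could not be broadcast together with shapes (420,560) (3,)
```

```bash
sed -i 's/np.array(s\["rotation"\]).T/R.from_euler("xyz",s["rotation"],degrees=True).as_matrix().T/; 1a from scipy.spatial.transform import Rotation as R' h.py
python3 - <<'E'
from h import *
for n in("scene","top"):
    s=snap(n); save(s,n+"0.png",k=1.4); P=cloud(s); print(n,s["origin"],s["rotation"],s["vertical_fov"],s["cx"],s["cy"])
    print(P[::70,::70].round(2).tolist() if n=="top" else P[210,280])
    np.save(n+"0.npy",P); np.save(n+"c0.npy",s["color"])
E
```

```text
scene [1.53002404 0.15529012 0.98350266] [-131.92237084    1.24978441   97.09168259] 42.65870030357321 276.667250123549 207.2397798275653
[0.53782769 0.0203258  0.07511808]
top [0.37861178 0.01240297 1.09718448] [-169.52336041    0.48755717  -90.31631837] 55.23294001097174 282.386835499479 211.2979684411657
[[[1.85, 1.49, -0.74], [1.85, 1.13, -0.75], [1.85, 0.76, -0.75], [1.84, 0.4, -0.75], [1.84, 0.03, -0.75], [1.83, -0.33, -0.75], [1.82, -0.69, -0.74], [1.83, -1.05, -0.76]], [[1.46, 1.45, -0.75], [1.45, 1.09, -0.76], [1.45, 0.74, -0.76], [1.45, 0.39, -0.76], [1.44, 0.03, -0.76], [1.44, -0.32, -0.75], [0.93, -0.34, 0.12], [0.93, -0.53, 0.12]], [[0.8, 0.84, -0.0], [0.76, 0.57, 0.1], [0.79, 0.43, 0.0], [0.76, 0.21, 0.09], [0.79, 0.03, 0.0], [0.79, -0.17, -0.0], [0.79, -0.37, 0.0], [0.78, -0.57, 0.0]], [[0.59, 0.82, -0.01], [0.59, 0.61, -0.0], [0.59, 0.42, 0.0], [0.59, 0.22, 0.01], [0.59, 0.03, -0.0], [0.57, -0.15, 0.08], [0.58, -0.36, -0.0], [0.58, -0.55, 0.0]], [[0.4, 0.79, 0.0], [0.4, 0.6, -0.0], [0.4, 0.41, 0.0], [0.39, 0.22, -0.0], [0.39, 0.03, -0.0], [0.39, -0.16, 0.0], [0.39, -0.35, 0.0], [0.39, -0.54, -0.0]], [[0.22, 0.76, 0.01], [0.22, 0.58, 0.0], [0.21, 0.4, -0.0], [0.21, 0.21, 0.0], [0.21, 0.03, 0.0], [0.21, -0.15, 0.0], [0.21, -0.34, -0.0], [0.21, -0.52, -0.0]]]
```

View pics/top0.png

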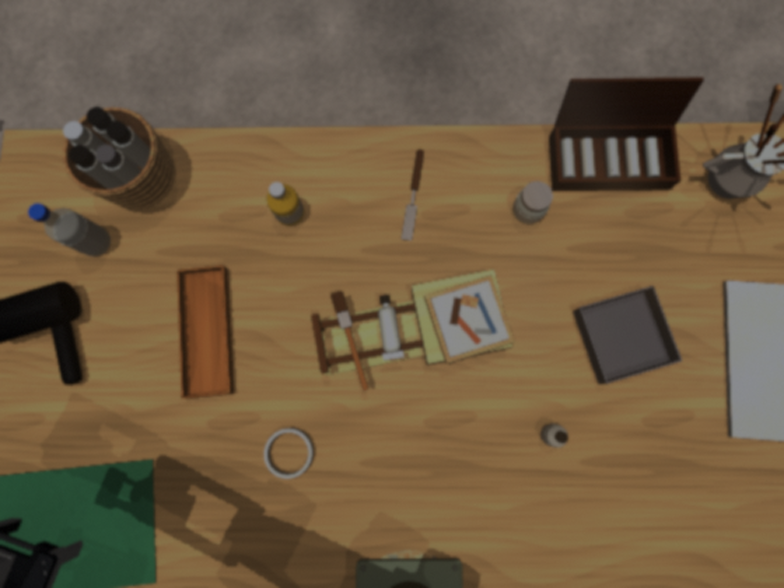

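View pics/scene0.png

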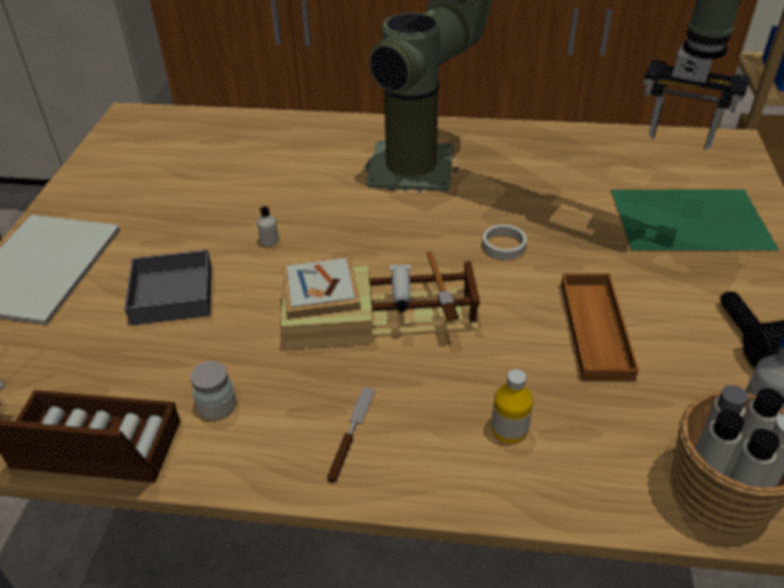

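```bash
python3 - <<'E'
from h import *
s=snap("top"); save(s,"crop1.png",(215,185,370,285),5)
for n in("top","scene"):
    P=np.load(n+"0.npy"); X,Y,Z=P[...,0],P[...,1],P[...,2]
    def rect(name,m,big=True):
        k,l,stt,_=cv2.connectedComponentsWithStats(m.astype(np.uint8),connectivity=8)
        for i in range(1,k):
            if stt[i,4]>25:
                q=P[l==i]; (c,wh,a)=cv2.minAreaRect(q[:,:2].astype(np.float32)); print(n,name,np.round(c,4),np.round(wh,4),round(a,1),stt[i,4],np.round(np.median(q[:,2]),4))
    st=(X>.38)&(X<.65)&(Y>-.2)&(Y<.22)
    rect("panel",st&(Z>.077)&(Y<.03))
    rect("blocktop",st&(Z>.055)&(Z<.068))
    rect("standall",st&(Z>.05)&(Y<.03))
    rect("bt/stop",st&(Z>.066)&(Y>.0))
    rect("tray",(X>.35)&(X<.7)&(Y>.25)&(Y<.5)&(Z>.018))
    rect("tub",(X>.35)&(X<.75)&(Y<-.2)&(Y>-.5)&(Z>.025))
E
```

```text
top panel [ 0.5241 -0.114 ] [0.13   0.1305] 17.2 2561 0.0838
top panel [0.5054 0.0214] [0.0153 0.0816] 89.7 160 0.0841
top blocktop [ 0.5281 -0.0795] [0.1501 0.206 ] 11.0 1073 0.0611
top blocktop [0.5651 0.1279] [0.0226 0.0233] 14.1 26 0.0668
top blocktop [0.5449 0.1235] [0.0228 0.0204] 51.1 34 0.0669
top blocktop [0.5331 0.0786] [0.012  0.0543] 11.3 96 0.0597
top blocktop [0.5204 0.1413] [0.0124 0.0383] 9.3 64 0.0596
top blocktop [ 0.4713 -0.1669] [0.0053 0.051 ] 11.5 32 0.0618
top blocktop [0.4639 0.0712] [0.0132 0.0587] 8.2 96 0.0599
top blocktop [0.4499 0.1223] [0.0185 0.0491] 11.8 95 0.06
top standall [ 0.5232 -0.0716] [0.1566 0.2251] 11.0 3929 0.0824
top bt/stop [0.4876 0.1017] [0.189  0.0231] 18.7 415 0.0694
top bt/stop [0.5104 0.0326] [0.1171 0.0378] 7.7 519 0.0827
top bt/stop [0.4814 0.16  ] [0.1093 0.0143] 10.7 251 0.0747
top tray [0.5122 0.3906] [0.2504 0.0936] 5.6 628 0.0277
top tub [ 0.7378 -0.25  ] [0.0602 0.024 ] 89.9 284 0.0599
top tub [ 0.4983 -0.4189] [0.1502 0.1523] 15.8 651 0.0419
scene panel [ 0.5288 -0.1141] [0.139 0.13 ] 17.2 1770 0.084
scene panel [0.5066 0.0244] [0.0884 0.0156] 6.6 104 0.0835
scene blocktop [ 0.5339 -0.0812] [0.1543 0.2039] 12.9 1085 0.0614
scene blocktop [0.473  0.0805] [0.0739 0.0381] 65.6 91 0.0603
scene blocktop [0.4608 0.1196] [0.027  0.0541] 28.5 81 0.0598
scene blocktop [0.5379 0.0777] [0.0178 0.06  ] 10.6 110 0.0596
scene blocktop [0.5304 0.1469] [0.0329 0.0549] 13.0 85 0.0597
scene standall [ 0.5275 -0.0714] [0.1619 0.2252] 11.2 3276 0.081
scene bt/stop [0.4911 0.1041] [0.1952 0.024 ] 16.1 302 0.0694
scene bt/stop [0.4864 0.1592] [0.1128 0.0144] 10.9 181 0.0745
scene bt/stop [0.5159 0.0315] [0.125  0.0367] 7.4 384 0.0823
scene tray [0.5169 0.39  ] [0.2571 0.0945] 5.5 705 0.0265
scene tub [ 0.5022 -0.419 ] [0.1616 0.1508] 15.8 932 0.0374
scene tub [ 0.7412 -0.2518] [0.0176 0.048 ] 0.2 76 0.0802
```

View pics/crop1.png

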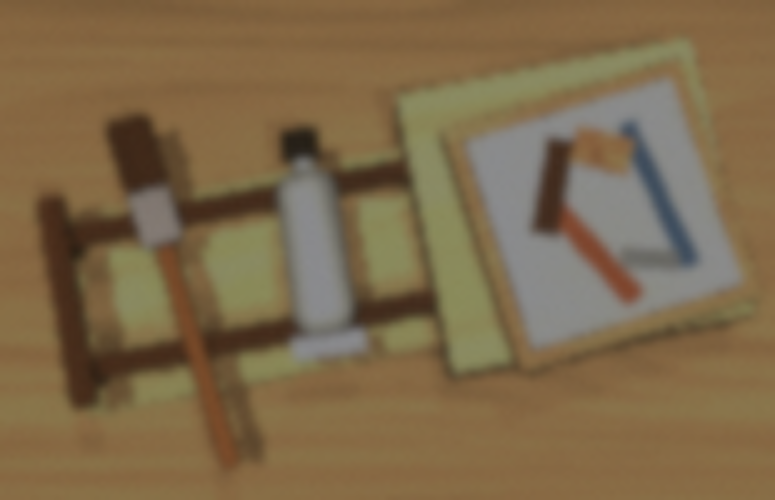

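Request:
jog_arm --rows '[[[0, -9.3, 0, 0, 0, 0, -0.15], [0, -9.3, 0, 0, 0, 0, -0.15], [0, -9.3, 0, 0, 0, 0, -0.15], [0, -9.3, 0, 0, 0, 0, -0.15], [0, 0, 0, 0.0147, 0, -0.0517, -0.15], [0, 0, 0, 0.0147, 0, -0.0517, -0.15], [0, 0, 0, 0.0147, 0, -0.0517, -0.15], [0, 0, 0, 0.0147, 0, -0.0517, -0.15], [0, 0, 0, 0.0147, 0, -0.0517, -0.15], [0, 0, 0, 0.0147, 0, -0.0517, -0.15], [0, 0, 0, 0.0147, 0, -0.0517, -0.15], [0, 0, 0, 0.0147, 0, -0.0517, -0.15]]]' --grip_force 15

```text
clock: 1.7
position: [0.4273, 0.1893, 0.2055]
eef_rot: [-90.0, -0.0, 18.6]
wrist_force: [0.7, 0.4, 0.9]
opening: 0.0398
```

```bash
cat >> h.py <<'E'
def go(x,y,z,yaw):
    s=r.state(); p=s["position"]; e=R.from_euler("xyz",s["eef_rot"],degrees=True)
    T=R.from_euler("xyz",[-90,0,yaw],degrees=True)
    print("t",round(s["clock"],2),"pos",p.round(4),"rot",s["eef_rot"].round(2),"F",s["wrist_force"].round(1),"open",round(s["opening"],4))
    print("turn",(e.inv()*T).as_rotvec(degrees=True).round(2),"shift after turn",T.inv().apply(np.array([x,y,z])-p).round(4))
E
python3 -c "
from h import *
go(.4876,.1017,.06,18.7)"
```

```text
t 1.7 pos [0.4273 0.1893 0.2055] rot [-8.999e+01 -3.000e-02  1.865e+01] F [0.7 0.4 0.9] open 0.0398
turn [-0.01 -0.05  0.03] shift after turn [ 0.029   0.1455 -0.1023]
```

Request:
jog_arm --rows '[[[0, 0, 0, 0.0145, 0, -0.0512, -0.15], [0, 0, 0, 0.0145, 0, -0.0512, -0.15], [0, 0, 0, 0, 0.05, 0, -0.15], [0, 0, 0, 0, 0.045, 0, -0.15], [0, 0, 0, 0, 0.03, 0, -0.15], [0, 0, 0, 0, 0.0145, 0, -0.15], [0, 0, 0, 0, 0.006, 0, -0.15], [0, 0, 0, 0, 0, 0, -0.15]]]'

```text
clock: 2.7
position: [0.4876, 0.1032, 0.0606]
eef_rot: [-90.0, -0.1, 18.7]
wrist_force: [-0.3, -0.9, 0.4]
opening: 0.0398
```

```bash
python3 -c "
from h import *
go(.4876,.1017,.06,18.7); s=snap('scene');save(s,'b1.png',(260,150,360,250),6)"
```

```text
t 2.7 pos [0.4876 0.1032 0.0606] rot [-9.002e+01 -7.000e-02  1.866e+01] F [-0.3 -0.9  0.4] open 0.0398
turn [ 0.02 -0.04  0.07] shift after turn [-0.0004  0.0006 -0.0014]
```

View pics/b1.png

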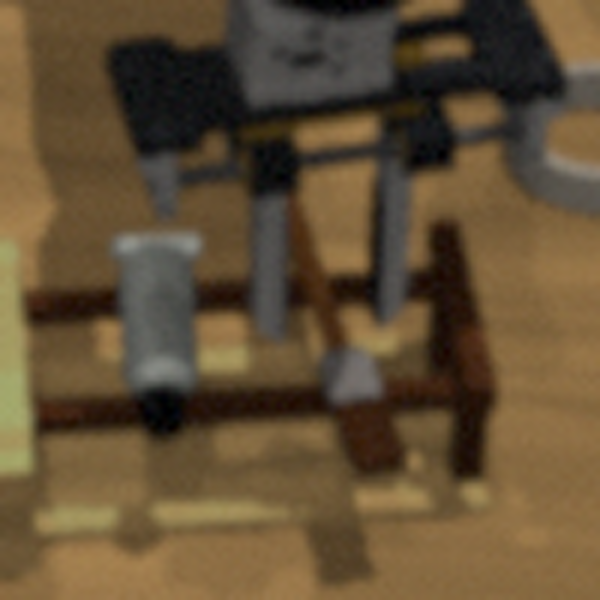

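Request:
jog_arm --rows '[[[0, 0, 0, 0, 0, 0, -1], [0, 0, 0, 0, 0, 0, -1], [0, 0, 0, 0, 0, 0, -1], [0, 0, 0, 0, 0, 0, -1], [0, 0, 0, 0, 0, 0, -1], [0, 0, 0, 0, -0.02, 0, -1], [0, 0, 0, 0, -0.035, 0, -1], [0, 0, 0, 0, -0.035, 0, -1], [0, 6.6, 0, 0, 0, 0, -1], [0, 6.6, 0, 0, 0, 0, -1], [0, 0, 0, 0, 0, 0, -1]]]'

```text
clock: 4.12
position: [0.4866, 0.1031, 0.1497]
eef_rot: [-90.0, 0.0, 5.5]
wrist_force: [0.3, 0.1, -0.4]
opening: 0.0111
```

```bash
python3 -c "
from h import *
go(.513,.391,.0065,5.5)
P=cloud(snap('top'));X,Y,Z=P[...,0],P[...,1],P[...,2]
m=(Z>.11)&(Z<.17)&(X>.35)&(X<.65)&(Y>0)&(Y<.2);print(m.sum(),X[m].min(),X[m].max())
P=cloud(snap('scene'));X,Y,Z=P[...,0],P[...,1],P[...,2]
m=(Z>.13)&(Z<.18)&(X>.5)&(X<.65)&(Y>0)&(Y<.2);print(m.sum());
for a in np.arange(.5,.63,.02):
  k=m&(X>a)&(X<a+.02);print(a.round(2),k.sum(),np.median(Y[k]) if k.any() else 0,Z[k].max() if k.any() else 0)"
```

```text
t 4.12 pos [0.4866 0.1031 0.1497] rot [-9.00e+01  3.00e-02  5.52e+00] F [ 0.3  0.1 -0.4] open 0.0111
turn [-0.    0.02 -0.03] shift after turn [0.0539 0.1432 0.2841]
109 0.3939077502085234 0.4654084640776275
227
0.5 37 0.10348388702759675 0.1726105612777371
0.52 48 0.1051338520971676 0.16250030242327862
0.54 53 0.10759135482199413 0.16187565332848886
0.56 59 0.11020430152359159 0.16098834282293661
0.58 30 0.10967145690391798 0.1614641852216273
0.6 0 0 0
0.62 0 0 0
```

Request:
jog_arm --rows '[[[0, 0, 0, 0.009, 0, 0.0473, -1], [0, 0, 0, 0.009, 0, 0.0473, -1], [0, 0, 0, 0.009, 0, 0.0474, -1], [0, 0, 0, 0.009, 0, 0.0474, -1], [0, 0, 0, 0.009, 0, 0.0474, -1], [0, 0, 0, 0.009, 0, 0.0474, -1], [0, 0, 0, 0, 0.04, 0, -1], [0, 0, 0, 0, 0.04, 0, -1], [0, 0, 0, 0, 0.035, 0, -1], [0, 0, 0, 0, 0.016, 0, -1], [0, 0, 0, 0, 0.008, 0, -1], [0, 0, 0, 0, 0, 0, -1]]]'

```text
clock: 5.72
position: [0.5142, 0.3913, 0.0115]
eef_rot: [-90.0, -0.0, 5.5]
wrist_force: [0.4, 0.4, -0.5]
opening: 0.011
```

Request:
jog_arm --rows '[[[0, 0, 0, 0, 0.005, 0, -1], [0, 0, 0, 0, 0, 0, -1], [0, 0, 0, 0, 0, 0, -0.4], [0, 0, 0, 0, 0, 0, -0.4], [0, 0, 0, 0, -0.015, 0, -0.4], [0, 0, 0, 0, -0.06, 0, -0.2], [0, 0, 0, 0, -0.06, 0, 0.3], [0, 0, 0, 0, 0, -0.055, 0.3], [0, 0, 0, 0, 0, -0.055, 0.3], [0, 0, 0, 0, 0, -0.055, 0.3], [0, -2.2, 0, 0, 0, -0.055, 0.3]]]'

```text
clock: 7.1
position: [0.535, 0.1706, 0.1425]
eef_rot: [-90.0, -0.1, 7.7]
wrist_force: [-0.0, -0.3, -0.1]
opening: 0.0611
```

```bash
python3 -c "
from h import *
go(.5055,.032,.058,7.7);s=snap('top');save(s,'t2.png',(120,170,280,290),5)"
```

```text
t 7.1 pos [0.535  0.1706 0.1425] rot [-90.    -0.14   7.73] F [-0.  -0.3 -0.1] open 0.0611
turn [0.   0.03 0.14] shift after turn [-0.0478  0.0845 -0.1334]
```

View pics/t2.png

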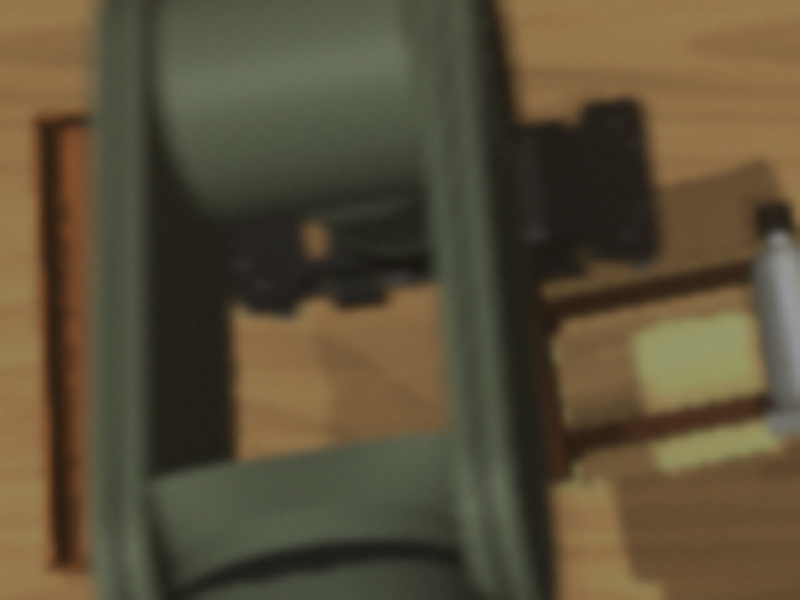

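Request:
jog_arm --rows '[[[0, 0, 0, -0.0159, 0, -0.0445, 0.3], [0, 0, 0, -0.0159, 0, -0.0445, 0.3], [0, 0, 0, -0.016, 0, -0.0444, 0.3], [0, 0, 0, 0, 0.04, 0, 0.3], [0, 0, 0, 0, 0.03, 0, 0.3], [0, 0, 0, 0, 0.0145, 0, 0.3], [0, 0, 0, 0, 0, 0, 0.3]]]'

```text
clock: 8.02
position: [0.5045, 0.0338, 0.0562]
eef_rot: [-90.0, 0.1, 7.7]
wrist_force: [-0.3, 0.7, 0.2]
opening: 0.0613
```

```bash
python3 -c "
from h import *
go(.5055,.032,.058,7.7);s=snap('scene');save(s,'b2.png',(200,130,480,290),2.8)
P=cloud(s);X,Y,Z=P[...,0],P[...,1],P[...,2]
c=s['color'].astype(int)
m=(X>.38)&(X<.64)&(Y>.35)&(Y<.43)&(Z>.006)&(Z<.024);q=P[m]
print(len(q),cv2.minAreaRect(q[:,:2].astype(np.float32)),np.percentile(q[:,2],[5,50,95]))"
```

```text
t 8.03 pos [0.5045 0.0338 0.0562] rot [-8.998e+01  7.000e-02  7.660e+00] F [-0.3  0.7  0.2] open 0.0613
turn [-0.02 -0.04 -0.07] shift after turn [ 0.0007 -0.0018 -0.0019]
825 ((0.5134844779968262, 0.39020630717277527), (0.2530803382396698, 0.079624243080616), 0.175370454788208) [0.00627311 0.01218446 0.02154187]
```

View pics/b2.png

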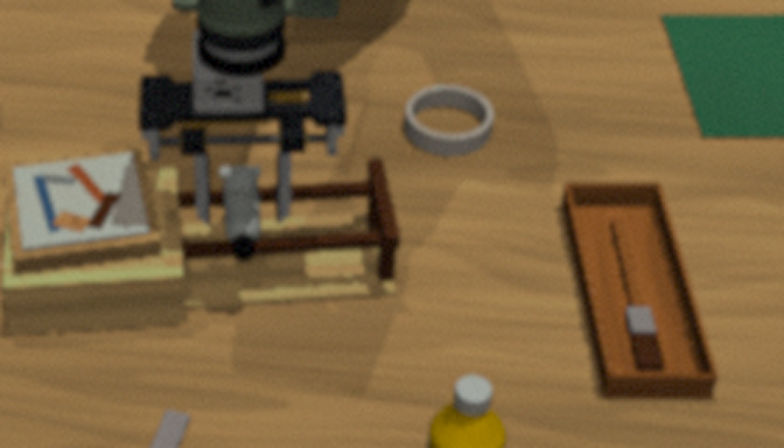

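Request:
jog_arm --rows '[[[0, 0, 0, 0, -0.002, 0, -1], [0, 0, 0, 0, 0, 0, -1], [0, 0, 0, 0, 0, 0, -1], [0, 0, 0, 0, 0, 0, -1], [0, 0, 0, 0, -0.015, 0, -1], [0, 0, 0, 0, -0.05, 0, -1], [0, 0, 0, 0, -0.05, 0, -1], [0, -4.1, 0, 0, 0, 0, -1], [0, -4.1, 0, 0, 0, 0, -1], [0, 0, 0, 0, 0, 0, -1]]]' --grip_force 20

```text
clock: 9.32
position: [0.5049, 0.0335, 0.1741]
eef_rot: [-90.0, -0.0, 15.8]
wrist_force: [-1.3, -0.4, -1.4]
opening: 0.0319
```

```bash
python3 -c "
from h import *
go(.4985,-.419,.007,15.8)"
```

```text
t 9.32 pos [0.5049 0.0335 0.1741] rot [-9.001e+01 -3.000e-02  1.580e+01] F [-1.3 -0.4 -1.4] open 0.0319
turn [ 0.01 -0.    0.03] shift after turn [-0.1293  0.1671 -0.4337]
```

Request:
jog_arm --rows '[[[0, 0, 0, -0.0149, 0, -0.0482, -1], [0, 0, 0, -0.0149, 0, -0.0482, -1], [0, 0, 0, -0.0149, 0, -0.0482, -1], [0, 0, 0, -0.0149, 0, -0.0482, -1], [0, 0, 0, -0.0149, 0, -0.0482, -1], [0, 0, 0, -0.0149, 0, -0.0482, -1], [0, 0, 0, -0.0149, 0, -0.0482, -1], [0, 0, 0, -0.0149, 0, -0.0482, -1], [0, 0, 0, -0.0149, 0, -0.0482, -1], [0, 0, 0, 0, 0.045, 0, -1], [0, 0, 0, 0, 0.045, 0, -1], [0, 0, 0, 0, 0.035, 0, -1]]]'

```text
clock: 10.82
position: [0.4933, -0.4197, 0.0461]
eef_rot: [-89.9, 0.1, 15.7]
wrist_force: [0.6, 0.1, -1.2]
opening: 0.0321
```

```bash
python3 -c "
from h import *
go(.4937,-.4204,.007,15.8)"
```

```text
t 10.82 pos [ 0.4933 -0.4197  0.0461] rot [-8.985e+01  7.000e-02  1.574e+01] F [ 0.6  0.1 -1.2] open 0.0321
turn [-0.15 -0.06 -0.07] shift after turn [ 0.0002  0.0391 -0.0008]
```

Request:
jog_arm --rows '[[[0, 0, 0, 0, 0.025, 0, -1], [0, 0, 0, 0, 0.012, 0, -1], [0, 0, 0, 0, 0, 0, -1], [0, 0, 0, 0, 0, 0, -0.2], [0, 0, 0, 0, 0, 0, 0.1], [0, 0, 0, 0, 0, 0, 0.1], [0, 0, 0, 0, -0.02, 0, 0.1], [0, 0, 0, 0, -0.06, 0, 0.1], [0, 0, 0, 0, -0.06, 0, 0.1]]]'

```text
clock: 11.95
position: [0.4943, -0.4203, 0.1541]
eef_rot: [-90.0, -0.0, 15.8]
wrist_force: [0.1, -0.5, 0.9]
opening: 0.0519
```

```bash
cat >> h.py <<'E'
O=np.array([.5139,-.0089]); A=np.radians(10.9); M=np.array([[np.cos(A),-np.sin(A)],[np.sin(A),np.cos(A)]])
def sw(x,y): return O+M@[x,y]
def gs(x,y,z,yaw=0): go(*sw(x,y),z,10.9+yaw)
def tos(P): return (P[...,:2]-O)@M
E
python3 -c "
from h import *
gs(-.1,-.105,.066)
P=np.load('top0.npy');print('acr',P[311,396],'jar',P[140,380],P[145,380],'tape',P[324,206],'knife',P[140,295],P[160,292])
Q=tos(P);Z=P[...,2]
# stand checks in stand frame
q=Q[(abs(Z-.0745)<.004)&(Q[...,1]>.15)&(Q[...,1]<.2)&(abs(Q[...,0])<.07)];print('stop',q.min(0),q.max(0))
for a in(-.012,.06,.085,.14):
  m=(abs(Z-.06)<.003)&(Q[...,1]>a)&(Q[...,1]<a+.015)&(abs(Q[...,0])<.06);x=Q[m][:,0];print(a,[ (round(x[k].min(),4),round(x[k].max(),4)) for k in(x<0,x>0)])
m=(abs(Z-.0615)<.003)&(Q[...,1]<-.02)&(Q[...,1]>-.2)&(abs(Q[...,0])<.09);print('block',Q[m].min(0),Q[m].max(0))
s=snap('scene');save(s,'b3.png',(70,150,270,300),4)
"
```

```text
t 11.95 pos [ 0.4943 -0.4203  0.1541] rot [-9.001e+01 -1.000e-02  1.585e+01] F [ 0.1 -0.5  0.9] open 0.0519
turn [0.01 4.95 0.01] shift after turn [-0.0029  0.0881  0.2952]
acr [ 0.31474775 -0.26129606  0.06716368] jar [ 0.75868501 -0.24124176  0.07734472] [ 0.745302   -0.24095752  0.07569229] tape [0.27979287 0.22416228 0.00159005] knife [ 0.78525201 -0.01646228  0.0116937 ] [ 0.72852416 -0.00748849  0.00414507]
stop [-0.05413541  0.16480355] [0.05445597 0.17929975]
-0.012 [(np.float64(-0.0402), np.float64(-0.0289)), (np.float64(0.0293), np.float64(0.0411))]
0.06 [(np.float64(-0.0403), np.float64(-0.0286)), (np.float64(0.0295), np.float64(0.0409))]
0.085 [(np.float64(-0.0403), np.float64(-0.0289)), (np.float64(0.0293), np.float64(0.041))]
0.14 [(np.float64(-0.0405), np.float64(-0.029)), (np.float64(0.0296), np.float64(0.0409))]
block [-0.07974354 -0.1749797 ] [ 0.07563307 -0.02004399]
```

View pics/b3.png

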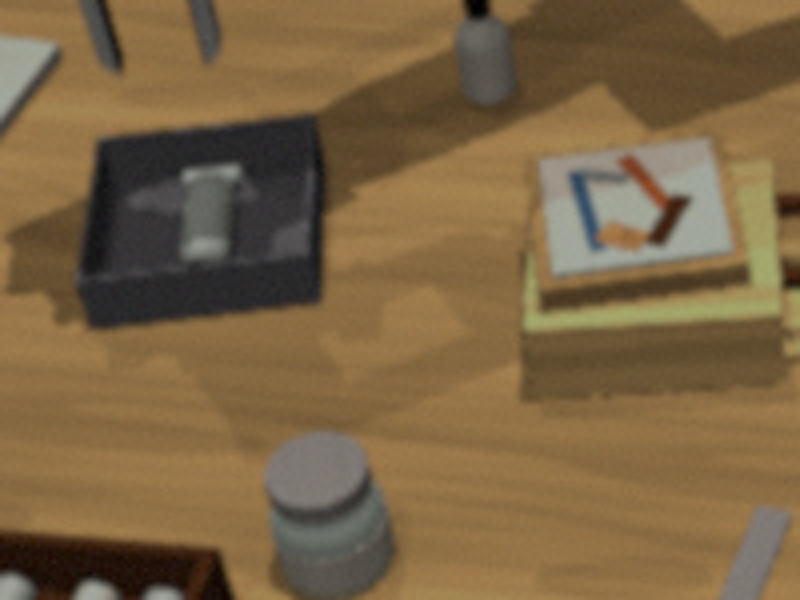

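Request:
jog_arm --rows '[[[0, 5, 0, 0, 0, 0, 1], [0, 0, 0, -0.001, 0, 0.0492, 1], [0, 0, 0, -0.001, 0, 0.0492, 1], [0, 0, 0, -0.001, 0, 0.0492, 1], [0, 0, 0, 0, 0, 0.0492, 1], [0, 0, 0, 0, 0, 0.0492, 1], [0, 0, 0, 0, 0, 0.0492, 1], [0, 0, 0, 0, 0, 0, 1], [0, 0, 0, 0, 0.04, 0, 1], [0, 0, 0, 0, 0.03, 0, 1], [0, 0, 0, 0, 0.014, 0, 1], [0, 0, 0, 0, 0, 0, 1]]]'

```text
clock: 13.5
position: [0.4357, -0.1316, 0.0672]
eef_rot: [-90.0, 0.1, 10.8]
wrist_force: [0.0, -0.3, -0.1]
opening: 0.0941
```

```bash
cat >> h.py <<'E'
def panel(n="top",f=None):
    s=snap(n); P=cloud(s); Q=tos(P); Z=P[...,2]
    c=s["color"].astype(int)
    m=(Z>.0765)&(Z<.089)&(abs(Q[...,0])<.11)&(Q[...,1]>-.2)&(Q[...,1]<.163)
    k,l,stt,_=cv2.connectedComponentsWithStats(m.astype(np.uint8)); i=1+np.argmax(stt[1:,4])
    q=Q[l==i]; print(n,"panel stand-frame",cv2.minAreaRect(q.astype(np.float32)),stt[i,4],"min/max",q.min(0).round(4),q.max(0).round(4))
    return s
E
python3 -c "
from h import *
gs(-.1,-.105,.066); panel(); s=panel('scene'); save(s,'b4.png',(150,130,310,250),5)"
```

```text
t 13.5 pos [ 0.4357 -0.1316  0.0672] rot [-8.998e+01  5.000e-02  1.080e+01] F [ 0.  -0.3 -0.1] open 0.0941
turn [-0.02 -0.1  -0.05] shift after turn [-0.      0.0012  0.0007]
top panel stand-frame ((-0.004488032311201096, -0.10457208752632141), (0.11955235153436661, 0.1304672211408615), 6.211076736450195) 1669 min/max [-0.0676 -0.1673] [ 0.0607 -0.0335]
scene panel stand-frame ((-0.0126667320728302, -0.10682308673858643), (0.1500432789325714, 0.1303475946187973), 6.08194637298584) 1787 min/max [-0.0942 -0.1773] [ 0.0657 -0.0363]
```

View pics/b4.png

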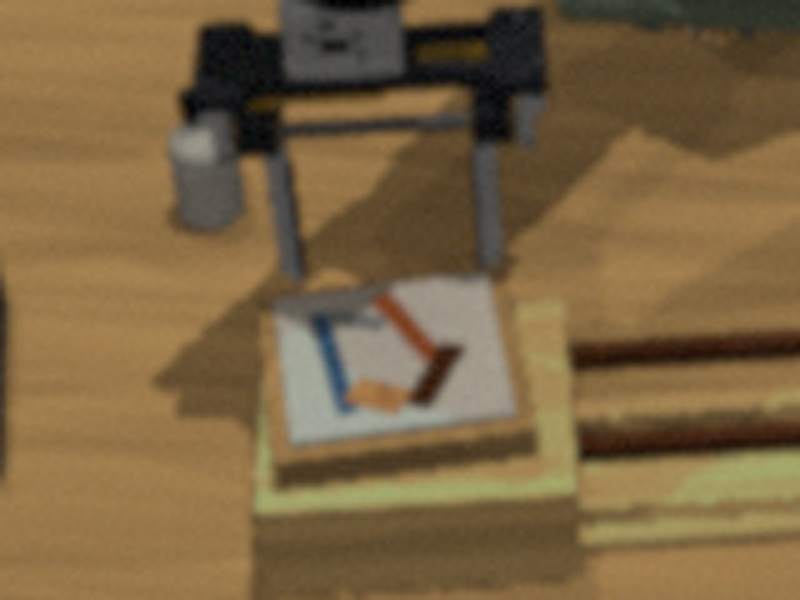

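Request:
jog_arm --rows '[[[0, 0, 0, 0.005, 0.001, 0, 1], [0, 0, 0, 0.005, 0, 0, 1], [0, 0, 0, 0.005, 0, 0, 1], [0, 0, 0, 0.003, 0, 0, 1], [0, 0, 0, 0.003, 0, 0, 1], [0, 0, 0, 0.002, 0, 0, 1], [0, 0, 0, 0.002, 0, 0, 1], [0, 0, 0, 0, 0, 0, 1]]]'

```text
clock: 14.6
position: [0.4607, -0.1264, 0.0664]
eef_rot: [-90.0, -0.0, 10.8]
wrist_force: [-0.4, 1.1, -1.6]
opening: 0.0937
```

```bash
python3 -c "
from h import *
gs(-.073,-.105,.066); panel(); panel('scene')"
```

```text
t 14.6 pos [ 0.4607 -0.1264  0.0664] rot [-9.002e+01 -3.000e-02  1.084e+01] F [-0.4  1.1 -1.6] open 0.0937
turn [ 0.02 -0.06  0.03] shift after turn [0.0014 0.0004 0.0003]
top panel stand-frame ((0.012843530625104904, -0.10898645967245102), (0.10333718359470367, 0.12985776364803314), 1.1234025955200195) 1148 min/max [-0.0396 -0.1734] [ 0.0648 -0.0435]
scene panel stand-frame ((-0.005310229957103729, -0.11090481281280518), (0.15279215574264526, 0.12983989715576172), 0.937409520149231) 1820 min/max [-0.081  -0.1766] [ 0.0718 -0.0449]
```

Request:
jog_arm --rows '[[[0, 0, 0, 0.001, 0, 0, 1], [0, 0, 0, 0.0005, 0, 0, 1], [0, 0, 0, 0, 0, 0, 1], [0, 0, 0, -0.03, 0, 0, 1], [0, 0, 0, 0, -0.03, 0, 1], [0, 0, 0, 0, -0.05, 0, 1], [0, 0, 0, -0.03, 0, -0.04, 1], [0, 0, 0, -0.02, 0, -0.05, 1], [0, 0, 0, 0, 0, -0.05, 1], [0, 0, 0, 0, 0, 0, 1]]]'

```text
clock: 15.95
position: [0.4106, -0.2823, 0.1472]
eef_rot: [-90.2, -0.1, 10.6]
wrist_force: [-0.2, -0.2, 0.1]
opening: 0.0942
```

```bash
python3 -c "
from h import *
gs(0,-.215,.066,90); s=panel(); panel('scene')
print(r.state()['q'].round(1))"
```

```text
t 15.95 pos [ 0.4106 -0.2823  0.1472] rot [-90.18  -0.12  10.6 ] F [-0.2 -0.2  0.1] open 0.0942
turn [ 2.30e-01 -9.03e+01 -5.00e-02] shift after turn [ 0.0339  0.0812 -0.1531]
top panel stand-frame ((0.00012912601232528687, -0.10979633033275604), (0.1303681582212448, 0.13000695407390594), 0.6947791576385498) 2540 min/max [-0.0655 -0.1749] [ 0.0659 -0.0443]
scene panel stand-frame ((0.0040721893310546875, -0.11119160801172256), (0.1389802247285843, 0.1298426389694214), 0.6987201571464539) 1795 min/max [-0.0662 -0.1767] [ 0.0735 -0.0459]
[ -44.3    5.5  102.9    0.    71.5 -145.1]
```

Request:
jog_arm --rows '[[[0, 10, 0, 0, 0, 0, 1], [0, 10, 0, 0, 0, 0, 1], [0, 10, 0, 0, 0, 0, 1], [0, 10, 0, 0, 0, 0, 1], [0, 10, 0, 0, 0, 0, 1], [0, 10, 0, 0, 0, 0, 1], [0, 10, 0, 0, 0, 0, 1], [0, 10, 0, 0, 0, 0, 1], [0, 9.7, 0, 0, 0, 0, 1], [0, 0, 0, 0, 0, 0.05, 1], [0, 0, 0, 0, 0, 0.05, 1], [0, 0, 0, 0, 0, 0, 1]]]'

```text
clock: 17.55
position: [0.5102, -0.2569, 0.1463]
eef_rot: [-89.9, 0.0, -78.6]
wrist_force: [-0.1, -0.3, -1.6]
opening: 0.0937
```

```bash
python3 -c "
from h import *
gs(0.000,-.205,.066,-90)"
```

```text
t 17.55 pos [ 0.5102 -0.2569  0.1463] rot [-89.94   0.   -78.57] F [-0.1 -0.3 -1.6] open 0.0937
turn [-0.06  0.53 -0.  ] shift after turn [-0.0378  0.0803  0.0505]
```

Request:
jog_arm --rows '[[[0, 0.5, 0, 0, 0, 0.025, 1], [0, 0, 0, -0.028, 0, 0.0255, 1], [0, 0, 0, 0, 0.04, 0, 1], [0, 0, 0, 0, 0.03, 0, 1], [0, 0, 0, 0, 0.01, 0, 1], [0, 0, 0, 0, 0, 0, 1], [0, 0, 0, 0, 0, 0, 1]]]'

```text
clock: 18.42
position: [0.5531, -0.2228, 0.0681]
eef_rot: [-89.9, -0.1, -79.4]
wrist_force: [-0.1, 0.5, -0.0]
opening: 0.0938
```

```bash
python3 -c "
from h import *
gs(0.000,-.183,.066,-90)"
```

```text
t 18.43 pos [ 0.5531 -0.2228  0.0681] rot [-89.88  -0.11 -79.36] F [-0.1  0.5 -0. ] open 0.0938
turn [-0.12 -0.26  0.11] shift after turn [-0.0345  0.0021  0.002 ]
```

Request:
jog_arm --rows '[[[0, -0.25, 0, -0.015, 0.0015, 0.002, 1], [0, 0, 0, -0.012, 0, 0, 1], [0, 0, 0, -0.004, 0, 0, 1], [0, 0, 0, -0.005, 0, 0, 1], [0, 0, 0, -0.006, 0, 0, 1], [0, 0, 0, -0.007, 0, 0, 1], [0, 0, 0, -0.008, 0, 0, 1], [0, 0, 0, -0.008, 0, 0, 1], [0, 0, 0, -0.008, 0, 0, 1], [0, 0, 0, -0.008, 0, 0, 1], [0, 0, 0, 0, 0, 0, 1]]]'

```text
clock: 19.8
position: [0.5384, -0.1409, 0.0647]
eef_rot: [-90.0, 0.1, -79.1]
wrist_force: [-0.2, 0.2, 0.0]
opening: 0.0941
```

```bash
python3 -c "
from h import *
gs(0.000,.027,.066,-90);panel();panel('scene')"
```

```text
t 19.8 pos [ 0.5384 -0.1409  0.0647] rot [-9.004e+01  9.000e-02 -7.907e+01] F [-0.2  0.2  0. ] open 0.0941
turn [ 0.04  0.03 -0.09] shift after turn [-0.1613 -0.0013  0.0009]
top panel stand-frame ((0.0011254772543907166, -0.05663388594985008), (0.13022969663143158, 0.12402113527059555), 0.06357340514659882) 1680 min/max [-0.064  -0.1186] [0.0663 0.0054]
scene panel stand-frame ((0.0036901533603668213, -0.07031494379043579), (0.14882414042949677, 0.1373027116060257), 89.63691711425781) 1740 min/max [-0.0648 -0.1451] [0.0727 0.0039]
```

Request:
jog_arm --rows '[[[0, 0, 0, -0.005, -0.001, 0, 1], [0, 0, 0, -0.008, 0, 0, 1], [0, 0, 0, -0.008, 0, 0, 1], [0, 0, 0, -0.008, 0, 0, 1], [0, 0, 0, -0.008, 0, 0, 1], [0, 0, 0, -0.008, 0, 0, 1], [0, 0, 0, -0.008, 0, 0, 1], [0, 0, 0, -0.008, 0, 0, 1], [0, 0, 0, -0.008, 0, 0, 1], [0, 0, 0, -0.008, 0, 0, 1], [0, 0, 0, -0.008, 0, 0, 1], [0, 0, 0, 0, 0, 0, 1]]]'

```text
clock: 21.4
position: [0.5221, -0.0575, 0.0656]
eef_rot: [-90.1, 0.1, -79.1]
wrist_force: [-0.1, 0.8, -1.0]
opening: 0.0936
```

```bash
python3 -c "
from h import *
gs(0.000,.027,.066,-90);panel();panel('scene')"
```

```text
t 21.4 pos [ 0.5221 -0.0575  0.0656] rot [-9.006e+01  9.000e-02 -7.906e+01] F [-0.1  0.8 -1. ] open 0.0936
turn [ 0.06  0.04 -0.09] shift after turn [-0.0763 -0.0004  0.0011]
top panel stand-frame ((0.0014003515243530273, 0.045137181878089905), (0.09080302715301514, 0.1300094872713089), 89.92896270751953) 1146 min/max [-0.0636 -0.0003] [0.0664 0.0906]
scene panel stand-frame ((0.005792103707790375, 0.015064004808664322), (0.1484612226486206, 0.13941223919391632), 89.75179290771484) 1694 min/max [-0.064  -0.0594] [0.0754 0.0895]
```

Request:
jog_arm --rows '[[[0, 0, 0, -0.005, 0, 0, 1], [0, 0, 0, -0.008, 0, 0, 1], [0, 0, 0, -0.008, 0, 0, 1], [0, 0, 0, -0.008, 0, 0, 1], [0, 0, 0, -0.008, 0, 0, 1], [0, 0, 0, -0.008, 0, 0, 1], [0, 0, 0, -0.008, 0, 0, 1], [0, 0, 0, -0.008, 0, 0, 1], [0, 0, 0, -0.006, 0, 0, 1], [0, 0, 0, -0.003, 0, 0, 1], [0, 0, 0, 0, 0, 0, 1]]]'

```text
clock: 22.88
position: [0.5095, 0.0104, 0.066]
eef_rot: [-90.0, 0.0, -79.1]
wrist_force: [0.2, 0.1, 0.2]
opening: 0.0941
```

```bash
python3 -c "
from h import *
gs(0.000,.027,.066,-90);panel();panel('scene')"
```

```text
t 22.88 pos [0.5095 0.0104 0.066 ] rot [-9.00e+01  3.00e-02 -7.91e+01] F [0.2 0.1 0.2] open 0.0941
turn [ 0.    0.   -0.03] shift after turn [-0.0072 -0.      0.0007]
top panel stand-frame ((-0.029538970440626144, 0.07150290161371231), (0.05378320813179016, 0.08998337388038635), 67.5708999633789) 559 min/max [-0.0633  0.0482] [0.022  0.1124]
scene panel stand-frame ((0.006515465676784515, 0.0837487205862999), (0.13726571202278137, 0.1491130292415619), 0.5373535752296448) 1619 min/max [-0.0625  0.0097] [0.0756 0.1582]
```

Request:
jog_arm --rows '[[[0, 0, 0, -0.002, 0, 0, 1], [0, 0, 0, -0.001, 0, 0, 1], [0, 0, 0, -0.001, 0, 0, 1], [0, 0, 0, -0.001, 0, 0, 1], [0, 0, 0, -0.0005, 0, 0, 1], [0, 0, 0, 0, 0, 0, 1]]]'

```text
clock: 23.72
position: [0.5087, 0.0153, 0.066]
eef_rot: [-90.0, -0.0, -79.1]
wrist_force: [1.1, -1.5, 0.6]
opening: 0.0939
```

Request:
jog_arm --rows '[[[0, 0, 0, -0.001, 0, 0, 1], [0, 0, 0, 0, 0, 0, 1]]]'

```text
clock: 23.98
position: [0.5085, 0.0162, 0.0661]
eef_rot: [-90.0, -0.0, -79.1]
wrist_force: [0.3, -1.6, 1.1]
opening: 0.0941
```

Request:
jog_arm --rows '[[[0, 0, 0, -0.0007, 0, 0, 1], [0, 0, 0, 0, 0, 0, 1]]]'

```text
clock: 24.22
position: [0.5086, 0.0162, 0.066]
eef_rot: [-90.0, -0.1, -79.1]
wrist_force: [0.3, -5.4, -0.5]
opening: 0.0939
```

Request:
jog_arm --rows '[[[0, 0, 0, 0.003, 0, 0, 1], [0, 0, 0, 0.02, 0, 0, 1], [0, 0, 0, 0.02, -0.03, 0, 1], [0, 0, 0, 0.05, -0.05, 0, 1], [0, 0, 0, 0.06, 0, 0, 1], [0, 0, 0, 0.06, 0, 0, 1], [0, 0, 0, 0, 0, 0, 1]]]'

```text
clock: 25.1
position: [0.5477, -0.1914, 0.1403]
eef_rot: [-89.9, -0.1, -79.4]
wrist_force: [0.4, 0.4, -0.3]
opening: 0.0939
```

```bash
python3 -c "
from h import *
gs(.095,.1,.066,180);s=panel();panel('scene');save(s,'b5.png',(200,170,360,290),5);print(r.state()['q'].round(1))"
```

```text
t 25.1 pos [ 0.5477 -0.1914  0.1403] rot [-8.994e+01 -5.000e-02 -7.945e+01] F [ 0.4  0.4 -0.3] open 0.0939
turn [-0.09 89.65 -0.  ] shift after turn [-0.0963  0.0743 -0.2856]
top panel stand-frame ((0.0018826872110366821, 0.09915833175182343), (0.1303325742483139, 0.12774494290351868), 0.0972510427236557) 2519 min/max [-0.0634  0.0352] [0.0671 0.1629]
scene panel stand-frame ((0.005471579730510712, 0.09838636219501495), (0.1376471072435379, 0.12917837500572205), 0.010660803876817226) 1735 min/max [-0.0633  0.0338] [0.0743 0.163 ]
[-27.5  15.7  91.7   0.1  72.7 -38.3]
```

View pics/b5.png

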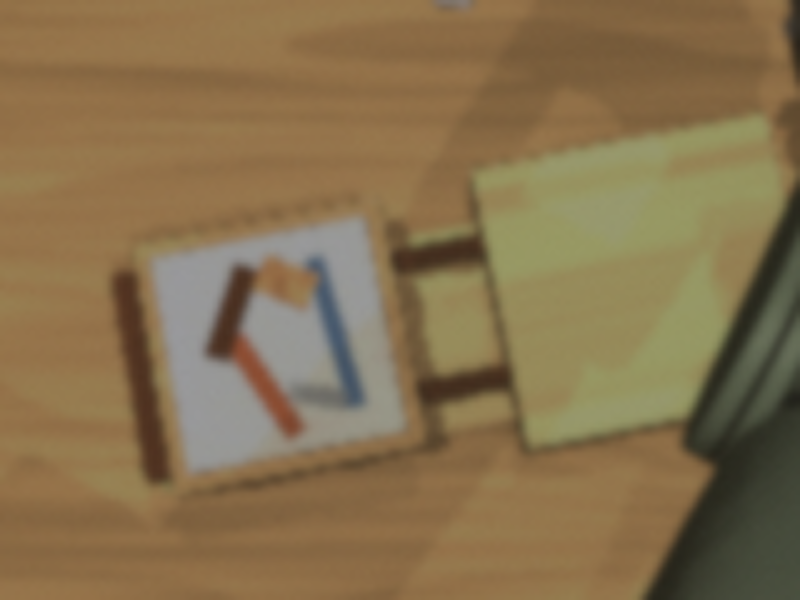

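Request:
jog_arm --rows '[[[0, -9, 0, 0, 0, 0, 1], [0, -10.1, 0, 0, 0, 0, 1], [0, -10.1, 0, 0, 0, 0, 1], [0, -10.1, 0, 0, 0, 0, 1], [0, -10.2, 0, 0, 0, 0, 1], [0, -10.2, 0, 0, 0, 0, 1], [0, -10.2, 0, 0, 0, 0, 1], [0, -10.2, 0, 0, 0, 0, 1], [0, -10.2, 0, 0, 0, 0, 1], [0, 0, 0, 0.05, 0, 0, 1], [0, 0, 0, 0.05, 0, 0, 1], [0, 0, 0, 0, 0, 0, 1]]]'

```text
clock: 26.7
position: [0.6472, -0.1641, 0.139]
eef_rot: [-89.9, 0.0, 11.5]
wrist_force: [-0.1, -0.2, 0.2]
opening: 0.0938
```

```bash
python3 -c "
from h import *
gs(.095,.097,.066);print(r.state()['q'].round(1))"
```

```text
t 26.7 pos [ 0.6472 -0.1641  0.139 ] rot [-8.992e+01  2.000e-02  1.146e+01] F [-0.1 -0.2  0.2] open 0.0938
turn [-0.08  0.56 -0.02] shift after turn [-0.0065  0.073   0.2746]
[-2.170e+01  2.600e+01  7.780e+01  1.000e-01  7.620e+01 -1.231e+02]
```

Request:
jog_arm --rows '[[[0, 0.5, 0, 0, 0, 0.05, 1], [0, 0, 0, 0, 0, 0.055, 1], [0, 0, 0, 0, 0, 0.055, 1], [0, 0, 0, 0, 0, 0.055, 1], [0, 0, 0, 0, 0, 0.055, 1], [0, 0, 0, 0, 0, 0, 1], [0, 0, 0, 0, 0.04, 0, 1], [0, 0, 0, 0, 0.023, 0, 1], [0, 0, 0, 0, 0.007, 0, 1], [0, 0, 0, 0, 0, 0, 1]]]'

```text
clock: 27.95
position: [0.5946, 0.0975, 0.0702]
eef_rot: [-90.0, 0.0, 10.7]
wrist_force: [-0.0, 0.5, -0.4]
opening: 0.094
```

```bash
python3 -c "
from h import *
gs(.0735,.097,.066)"
```

```text
t 27.95 pos [0.5946 0.0975 0.0702] rot [-9.000e+01  4.000e-02  1.066e+01] F [-0.   0.5 -0.4] open 0.094
turn [ 0.   -0.24 -0.04] shift after turn [-0.0258  0.0042  0.0078]
```

Request:
jog_arm --rows '[[[0, -0.2, 0, -0.01, 0.003, 0.006, 1], [0, 0, 0, -0.009, 0, 0, 1], [0, 0, 0, -0.002, 0, 0, 1], [0, 0, 0, -0.001, 0, 0, 1], [0, 0, 0, -0.001, 0, 0, 1], [0, 0, 0, 0, 0, 0, 1]]]'

```text
clock: 28.7
position: [0.5721, 0.0998, 0.0677]
eef_rot: [-90.0, -0.1, 10.9]
wrist_force: [1.4, -0.2, 0.9]
opening: 0.0939
```

```bash
python3 -c "
from h import *
gs(.0748,.097,.066);panel();panel('scene')"
```

```text
t 28.7 pos [0.5721 0.0998 0.0677] rot [-90.    -0.1   10.89] F [ 1.4 -0.2  0.9] open 0.0939
turn [ 0.   -0.01  0.1 ] shift after turn [-0.0029  0.0017  0.0012]
top panel stand-frame ((-0.003002207726240158, 0.044589146971702576), (0.040494654327631, 0.1306154876947403), 79.07891845703125) 584 min/max [-0.0639  0.0352] [0.065  0.0768]
scene panel stand-frame ((0.03414382040500641, 0.10257384181022644), (0.10215310007333755, 0.07879327237606049), 89.06398010253906) 792 min/max [-0.0055  0.0509] [0.0741 0.1542]
```

Request:
jog_arm --rows '[[[0, 0, 0, -0.0006, 0, 0, 1], [0, 0, 0, -0.0006, 0, 0, 1], [0, 0, 0, 0, 0, 0, 1]]]'

```text
clock: 29.18
position: [0.5706, 0.0995, 0.0675]
eef_rot: [-90.0, -0.1, 10.9]
wrist_force: [2.8, 1.1, 2.9]
opening: 0.094
```

```bash
python3 -c "
from h import *
gs(.0748,.097,.066);panel()"
```

```text
t 29.18 pos [0.5706 0.0995 0.0675] rot [-9.002e+01 -7.000e-02  1.090e+01] F [2.8 1.1 2.9] open 0.094
turn [0.02 0.   0.07] shift after turn [-0.0014  0.0015  0.0013]
top panel stand-frame ((-0.004089977592229843, 0.04481950402259827), (0.04045504704117775, 0.12863899767398834), 79.12543487548828) 599 min/max [-0.0653  0.0348] [0.0624 0.0768]
```

Request:
jog_arm --rows '[[[0, 0, 0, 0.004, 0, 0, 1], [0, 0, 0, 0.025, 0, 0, 1], [0, 0, 0, 0, -0.05, 0, 1], [0, 0, 0, 0, -0.06, 0, 1], [0, 0, 0, 0, 0, -0.06, 1], [0, 0, 0, 0, 0, -0.06, 1], [0, 0, 0, 0, 0, -0.06, 1], [0, 0, 0, 0, 0, -0.06, 1], [0, 0, 0, 0, 0, -0.06, 1], [0, 0, 0, 0, 0, 0, 1]]]'

```text
clock: 30.48
position: [0.6539, -0.1941, 0.1753]
eef_rot: [-90.0, 0.2, 10.6]
wrist_force: [-0.8, -0.8, 0.0]
opening: 0.0941
```

```bash
sed -i 's/<.163)/<.1643)/' h.py; python3 -c "
from h import *
gs(.09,-.2,.2)
s=panel();panel('scene');save(s,'b6.png',k=1.4)
P=cloud(s);Q=tos(P);Z=P[...,2]
for a in(-.04,0,.04):
  m=(abs(Q[...,0]-a)<.006)&(Q[...,1]>.135)&(Q[...,1]<.185)&(Z>.05);o=np.argsort(Q[m][:,1]);print(a,list(zip((Q[m][o][:,1]*1e3).round(0).tolist(),(Z[m][o]*1e3).round(0).tolist()))[::2])
"
```

```text
t 30.48 pos [ 0.6539 -0.1941  0.1753] rot [-89.95   0.2   10.56] F [-0.8 -0.8  0. ] open 0.0941
turn [-0.05 -0.34 -0.2 ] shift after turn [-0.0125 -0.0247  0.0083]
top panel stand-frame ((-0.00042384862899780273, 0.09950650483369827), (0.1294776052236557, 0.13004878163337708), 89.90299987792969) 2547 min/max [-0.0655  0.0348] [0.0647 0.1643]
scene panel stand-frame ((0.003426291048526764, 0.09869666397571564), (0.13837309181690216, 0.13104909658432007), 0.3949783742427826) 1734 min/max [-0.066   0.0334] [0.0728 0.1642]
-0.04 [(136.0, 84.0), (136.0, 85.0), (138.0, 82.0), (139.0, 82.0), (140.0, 81.0), (141.0, 82.0), (142.0, 81.0), (143.0, 84.0), (144.0, 84.0), (146.0, 83.0), (146.0, 83.0), (147.0, 82.0), (149.0, 80.0), (149.0, 83.0), (151.0, 81.0), (152.0, 83.0), (153.0, 82.0), (154.0, 84.0), (154.0, 81.0), (156.0, 81.0), (157.0, 81.0), (158.0, 80.0), (159.0, 78.0), (160.0, 80.0), (162.0, 80.0), (162.0, 81.0), (164.0, 78.0), (165.0, 76.0), (167.0, 73.0), (167.0, 77.0), (169.0, 73.0), (169.0, 76.0), (170.0, 76.0), (171.0, 76.0), (173.0, 77.0), (174.0, 73.0), (175.0, 75.0), (176.0, 76.0)
[... 555 characters left out ...]
.0), (172.0, 76.0), (173.0, 78.0), (174.0, 78.0), (175.0, 76.0), (177.0, 73.0), (177.0, 76.0), (179.0, 71.0)]
0.04 [(135.0, 80.0), (137.0, 85.0), (137.0, 85.0), (139.0, 86.0), (140.0, 80.0), (141.0, 81.0), (142.0, 85.0), (143.0, 85.0), (144.0, 81.0), (145.0, 83.0), (146.0, 83.0), (148.0, 82.0), (149.0, 80.0), (150.0, 84.0), (151.0, 82.0), (153.0, 82.0), (153.0, 86.0), (155.0, 82.0), (156.0, 83.0), (157.0, 78.0), (158.0, 82.0), (159.0, 82.0), (161.0, 79.0), (161.0, 76.0), (162.0, 79.0), (163.0, 80.0), (164.0, 82.0), (166.0, 76.0), (167.0, 75.0), (167.0, 76.0), (170.0, 73.0), (170.0, 76.0), (172.0, 76.0), (173.0, 76.0), (174.0, 75.0), (175.0, 77.0), (176.0, 77.0), (177.0, 73.0), (178.0, 73.0)]
```

View pics/b6.png

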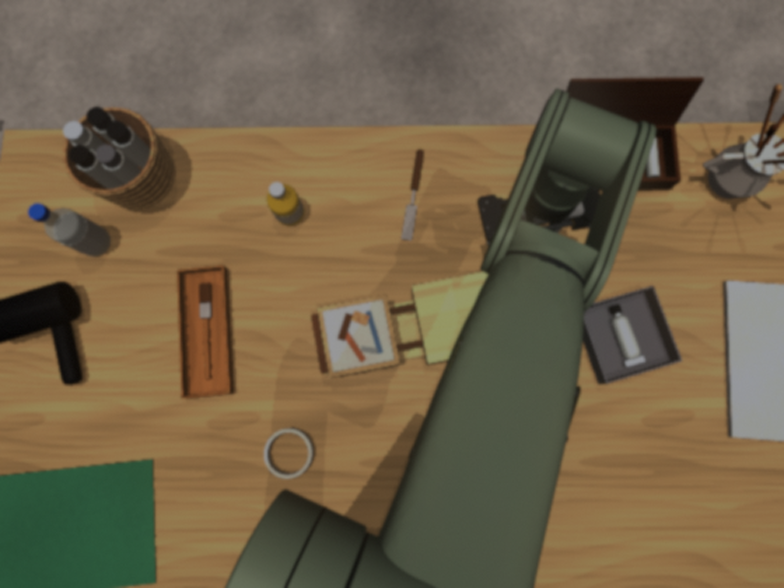

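```bash
python3 -c "
from h import *
print(r.hand_in(), r.state()['clock'])"
```

```text
the job is handed in; nothing more can be done
the job is handed in; nothing more can be done
```

The job is done and handed in at about 30.5 s of the 72 s allowed.

- **Brush:** It is lying flat in the brush tray.
- **Tube:** It is in the square tub.
- **Panel:** I squared and centred it on the block, then slid it along the rails to the stop with two spread fingers, touching only its wooden edges. The push was stopped when the force against the stop rose to about 5 N. It ended about 1.9 mm off-centre, so I gave it one small sideways push.

**Last checks:**
- **Panel position:** The top camera put it about 0.4 mm off-centre across the rails and square to within about 0.1°. Its far edge was at the stop face to within about 1 mm. I did not push it against the stop again after the sideways nudge.
- **Disagreement:** The scene camera's fit gave the panel +3.4 mm sideways and turned 0.4°. That fit also takes in the panel's visible side face, so I relied on the top view.
- **Everything else:** In the last picture the tape, glue and knife look unmoved. The arm hid the jar and the acrylic bottle there; both were in an earlier picture, and every move was planned clear of them. The gripper was well clear of everything at hand-in.

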